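# Close and lock the pump controller box

## Robot

A 6-joint arm with a two-finger parallel gripper is mounted at the origin on the work surface. World frame = base frame: x ahead of the robot, y to its left, z up, the work surface at z = 0. Lengths are in m, angles in degrees, forces in N, time in s.
With the tool pointing down it reaches from about 0.375 to 0.9 m from the base axis. Payload 3.1 kg.
Tool frame: the origin (TCP) lies on the centre line of the jaws, within the pads' length; the fingertips stand 8 mm ahead of it and the grasp point (between the pads) lies 11 mm behind it (bot.tip_extent is the distance from the TCP to the fingertips, in m); z points along the fingers, y is the line along which they close (so a half turn about z gives the same grasp; the last joint's range is limited). The gripper opens to 87 mm and grips with 3 to 60 N. Pads are 19 mm wide; open, the fingers measure 117 mm over their backs; the gripper's body (75 mm by 190 mm) begins 51 mm behind the grasp point.
Start: joints at [59.96, 30.224, 82.088, -0, 67.689, -10.227], TCP at [0.212, 0.588, 0.231] pointing down, gripper open.
Joint ranges: [-176.69, 176.69], [-43.24, 126.21], [12.49, 139.97], [-82, 262], [0, 151.66], [-163.58, 163.58]. Speed limits (degrees/s): [159.86, 159.86, 180, 180, 180, 180].

## Interface

Orientations are given as a 3x3 rotation matrix whose columns are the frame's x, y, z axes.
In Python, from rig import bot, vision, workorder gives the robot as it stands.
- The arm moves only by the shell command python3 -m handwheel 'ROWS'. ROWS is JSON, a list of rows, each an object with "delta_rot": the turn, a rotation vector about the tool's x, y, z in rad, a list of three; "xyz": the shift along the tool's x, y, z in mm, a list of three; "hand": the closure, from -1 (fully open) to 1 (shut). A call has exactly 5 rows; each row is the pose to reach, as a shift and turn from the pose commanded when the call began, along the tool's axes at that moment; what a row does not reach only later rows make up. A row lasts 1/8 s, in which the tool goes at most 62.5 mm and 10.7 degrees, less where a joint would pass 70% of its speed; a pose out of reach is approached as far as the arm can. A call with a gripper value outside its range is refused whole. The fingers move at their own pace and stop on an object; the grip force is fixed at half the most. Time passes only in rows, so rows that repeat a pose let the fingers close, or fill a call up. It gives the time, the measured TCP pose, the force, the opening and the grip force at its end, in the units of the state.
- bot.read_state(): the state, without advancing time (a new reading comes with each control period).
- vision.capture(name): name is "side" or "top" or "wrist"; returns the picture (384x512x3 uint8, red, green, blue); there is no depth.
- vision.camera_model(name): a dict with "camera_matrix" (3x3 intrinsics, pixels), "camera_from_world" (4x4, takes a point from world to camera coordinates). Camera axes: x right, y up, looking along -z (the intrinsics and any distortion apply to the point x, -y, -z); pixel columns grow to the right and rows downward; lengths in m; the calibration is good to about 2 mm. The wrist camera is an equidistant fisheye: a pixel r from the principal point sees the ray r / f radians off the axis. A picture is of the moment at which its call begins: read the wrist's pose just before it. camera_model takes no time and is no camera call; for the wrist camera it gives the pose at the moment of the call.
- workorder.hand_in(): hands the job in; it is judged then, once.
The state is a dict: "time_s": time; "joint_positions": joint angles; "qvel": joint speeds; "tau": joint torques, N m; "position": TCP position; "tcp_rot": TCP orientation; "force": force on the tool from outside, world axes, zero at the start; "moment": the same for the moment, N m; "opening": opening from 0.0 (shut) to 1.0 (fully open); "grasp_force": force on a finger pad.
Only numpy, scipy, OpenCV 4.12 (cv2) and the standard library are available. Lean on these libraries where they do the work, as an engineer would, in place of code of your own. Each camera call takes 0.05 s, during which the arm holds its last target. There are 200 camera calls.

## Task

Shut the lid of the grey pump controller box and lock both of its orange quarter-turn knobs: press a knob lightly, feel for the angle at which its pin drops through the hidden slot, then push it in and turn it a quarter turn clockwise until it settles into its detent and stays down by itself. Do not lean hard on a pin that has not found its slot, and leave the other things on the bench where they are.

Things in the scene. Friction and masses are not known exactly. Their poses are not given: they have to be found in the camera images.
- controller: grey plastic enclosure, fixed to the bench, 200 (its x) by 280 (its y) by 100 mm high without the lid; origin at the centre of its underside on the bench, z up. Its front, with the knobs, is at its -x side; the lid's hinge line runs along its y at x = +100, z = 100 mm. Cable glands stick out 27 mm at both y ends
- lid (a joint): angle of the light grey lid (rad): 0 shut, grows as the front edge rises; a stiff friction hinge (0.75 N m) holds it wherever it is left. The lid is 12 mm thick; shut, its top is flat at 112 mm above the bench
- lid_front (a point): middle of the lid's front edge, on its top face, 200 mm from the hinge line; x, y, z of the lid (x runs from front edge to hinge, z out of its top face)
- knob_left (a joint): turn of the left knob (rad), grows clockwise seen from above; 0 when its orange grip bar is parallel to the box's front edge, 1.57 when it is square to it. It turns freely while up. Bar and cross pin are in line and alike at both ends, so half a turn makes no difference
- knob_right (a joint): the same for the right knob
- press_left (a joint): how far the left knob is pushed in (m): 0 up (red band on its neck shows), about 0.001 to 0.003 while the pin rests on the keeper because it has not found the slot, 0.013 to 0.016 pin below the keeper and free to turn clockwise, 0.0095 locked (pin sprung up into the detent groove under the keeper, red band hidden). A spring pushes it up with 3.2 N at 0 and 0.4 N more per mm
- press_right (a joint): the same for the right knob
- knob_left_grip (a point): centre of the left knob's orange grip bar, 66 mm long (its x), 16 wide (its y), 26 high (its z). Under the bar, 12 mm below this point, is a round black skirt 52 mm across and 8 thick on which fingertips may push. Lid shut and knob up, this point is 155 mm above the bench. The knob's axis is 72 mm in front of and 88 mm to the left (+y) of the box's centre
- knob_right_grip (a point): the same for the right knob, 88 mm to the right (-y) of the box's centre
- keeper_rail: steel strip in the box's front wall with a keeper under each knob; hidden by the lid, origin as the box. Each keeper has a slot for its knob's 28 by 5 mm cross pin and sits askew up to 0.45 rad either way from parallel to the front edge. The pin drops in within 0.12 rad of the slot; below, it turns only clockwise: detent 1.57 rad from the slot, stop 0.2 rad beyond. Let go earlier, it is not locked
- meter: yellow multimeter, 150 by 78 by 36 mm, origin under its centre; a bystander
- driver: blue screwdriver, 190 mm, lying beside the left end of the box, origin under its middle; a bystander
- spanner: steel spanner, 180 mm, origin under its middle; a bystander
- briquette_a: brown fuel briquette with a hole, 84 mm across, 45 mm high, origin under its centre; a bystander
- briquette_b: black fuel briquette with a hole, 84 mm across, 45 mm high, origin under its centre; a bystander
- coupling: grey plastic pipe coupling standing on end, 76 mm across, 75 mm high, origin under its centre; a bystander

How it is judged (in metres and radians):
On the way, in this order (a step that is already met when the one before it is completed fails the run):
1. the lid is shut (value of joint lid below 0.025 rad), for 0.2 s.
2. a first knob is locked: pushed in, turned and settled in its detent (((value of joint press_left between 0.008 and 0.0112 m and angle between the x axis of knob_left_grip and the x axis of controller, either way round below 0.7 rad) or (value of joint press_right between 0.008 and 0.0112 m and angle between the x axis of knob_right_grip and the x axis of controller, either way round below 0.7 rad))), for 0.2 s.
At the end, for the whole second after the job is handed in: The lid is shut (within 0.025 rad) and both knobs, untouched, stay pushed in by 8.0 to 11.2 mm (the detent is at 9.5) with their bars square to the front edge within 0.7 rad (value of joint lid below 0.025 rad and value of joint press_left between 0.008 and 0.0112 m and angle between the x axis of each of knob_left_grip, knob_right_grip and the x axis of controller, either way round below 0.7 rad and value of joint press_right between 0.008 and 0.0112 m).
It fails at once if a knob's pin is forced against its keeper with more than 80 N (contact force between any of knob_left, knob_right and keeper_rail above 80 N).
It fails at once if a bystander is moved more than 30 mm (distance of any of meter, driver, spanner, briquette_a, briquette_b, coupling from where it was at the start of the episode above 0.03 m).
It also fails if it takes over 72 s, if anything falls off the work surface, if the arm or the gripper's body presses on something with over 40 N, if the wrist force passes 120 N, or if a joint passes its speed limit or range.

## Working session

There is one attempt and no reset: what is moved stays moved. The work goes in short steps, Python scripts to look and compute and a shell command to move; the robot and the scene stay as the last step left them, time stands still between calls to the robot, and variables do not carry over. Pictures are saved under pics/ and viewed, at most 10 in all, crops included, and the job is handed in when it is done.

```bash
ls; mkdir -p pics; python3 - <<'E'
from rig import bot, vision
import cv2,json
s=bot.read_state(); print(s)
for n in ("top","side"):
    im=vision.capture(n); cv2.imwrite(f"pics/{n}0.png",im[:,:,::-1])
    m=vision.camera_model(n); print(n,m)
print(bot.tip_extent)
E
```

```text
pics
{'time_s': 0.0, 'joint_positions': array([ 5.99579950e+01,  3.02792176e+01,  8.21586134e+01, -9.92670208e-04,
        6.76865930e+01, -1.02260822e+01]), 'qvel': array([ 0.06483888, -0.0272352 ,  0.03626016,  0.0463201 ,  0.04344255,
        0.03087572]), 'tau': array([-4.25213211e-04, -4.40044641e+01, -1.76589811e+01,  6.34526485e-02,
        5.83266187e-02, -1.68127090e-04]), 'position': array([0.21147017, 0.58736672, 0.22955654]), 'tcp_rot': array([[-9.40788633e-01,  3.38992030e-01, -1.07330752e-03],
       [ 3.38993527e-01,  9.40786811e-01, -1.88789515e-03],
       [ 3.69772156e-04, -2.13995460e-03, -9.99997642e-01]]), 'force': array([-0.01523987,  0.5647631 ,  0.32316623]), 'moment': array([ 0.03453043, -0.03059208, -0.00884647]), 'grasp_force': 0.0, 'opening': 0.998607964392126}
top {'camera_matrix': array([[432.47928497,   0.        , 262.04753193],
       [  0.        , 432.47928497, 188.71408029],
       [  0.        ,   0.        ,   1.        ]]), 'camera_from_world': array([[ 1.20962818e-02, -9.99926828e-01, -1.37136579e-04,
        -7.90981850e-02],
       [ 9.79045310e-01,  1.18157927e-02,  2.03299454e-01,
        -5.80550977e-01],
       [-2.03282958e-01, -2.59343041e-03,  9.79116598e-01,
        -1.27861216e+00],
       [ 0.00000000e+00,  0.00000000e+00,  0.00000000e+00,
         1.00000000e+00]])}
side {'camera_matrix': array([[392.05223386,   0.        , 255.56699466],
       [  0.        , 392.05223386, 188.36146138],
       [  0.        ,   0.        ,   1.        ]]), 'camera_from_world': array([[ 0.74816392, -0.66305695,  0.02462177, -0.45718612],
       [ 0.357658  ,  0.43426518,  0.82673727, -0.2665306 ],
       [-0.55886626, -0.60972883,  0.56204916, -1.10637406],
       [ 0.        ,  0.        ,  0.        ,  1.        ]])}
0.008
```

View pics/top0.png

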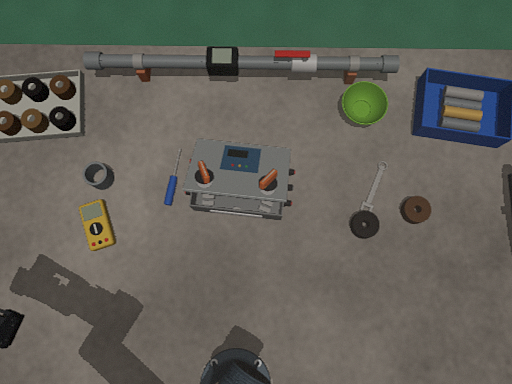

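View pics/side0.png

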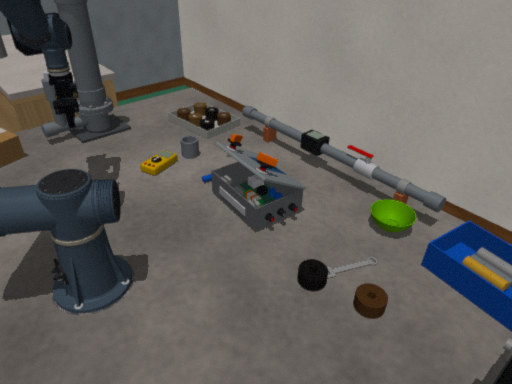

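The top view shows the box around (240,180), with its front facing the robot, the lid partly open and the knobs at about (204,173) and (268,180). The driver is at (172,180), just left of the box. I'll zoom in on the box in both views.

```bash
cat > h.py <<'E'
import numpy as np, cv2
from rig import bot, vision
def ray(n,u,v,m=None):
    m=m or vision.camera_model(n); K=m["camera_matrix"];T=m["camera_from_world"];R=T[:3,:3];c=-R.T@T[:3,3]
    a=(u-K[0,2])/K[0,0]; b=(v-K[1,2])/K[1,1]
    if n=="wrist":
        r=np.hypot(a,b); k=np.sin(r)/max(r,1e-9); d=np.array([a*k,-b*k,-np.cos(r)])
    else: d=np.array([a,-b,-1.])
    return c,R.T@d
def onz(n,u,v,z,m=None):
    c,d=ray(n,u,v,m); return c+d*(z-c[2])/d[2]
def two(p,q):  # top px, side px
    c1,d1=ray("top",*p); c2,d2=ray("side",*q)
    A=np.stack([d1,-d2],1); t=np.linalg.lstsq(A,c2-c1,rcond=None)[0]
    P,Q=c1+t[0]*d1,c2+t[1]*d2; return (P+Q)/2,np.linalg.norm(P-Q)
E
python3 - <<'E'
from h import *
t=cv2.imread("pics/top0.png")[125:225,155:305]; s=cv2.imread("pics/side0.png")[125:235,200:310]
t=cv2.resize(t,None,fx=5,fy=5,interpolation=cv2.INTER_CUBIC)
s=cv2.resize(s,None,fx=5,fy=5,interpolation=cv2.INTER_CUBIC)
cv2.imwrite("pics/t1.png",t);cv2.imwrite("pics/s1.png",s)
E
```

```text
(no output)
```

View pics/t1.png

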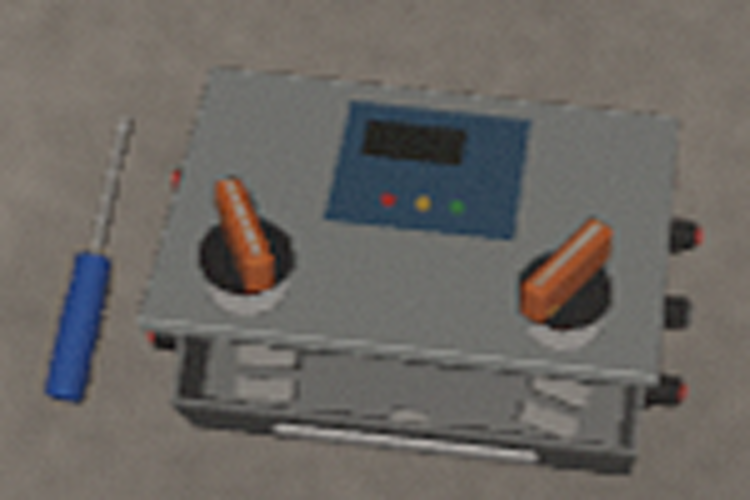

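View pics/s1.png

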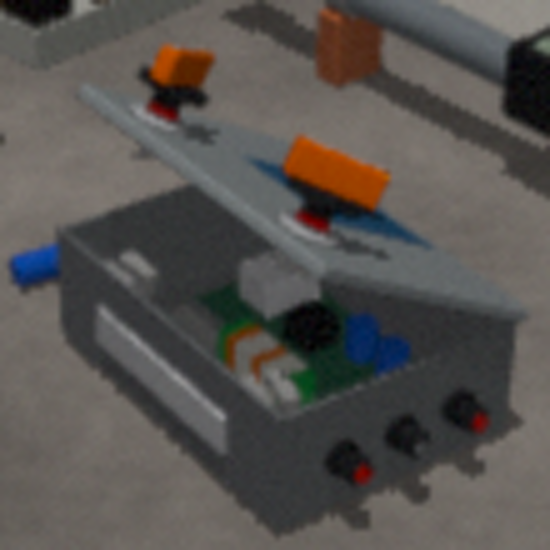

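The top crop shows the front rim corners at (178,402) and (632,457), the lid front corners at (138,325) and (655,380), and the hinge edge corners at (210,68) and (678,120). The side crop has the rim corners at (62,232) and (280,415), and the lid front edge running from (82,88) to (325,272). The keepers show in the gap: the left one looks about parallel to the front edge, the right one tilted.

```bash
python3 - <<'E'
from h import *
np.set_printoptions(precision=4,suppress=True)
T=lambda u,v:(155+u/5,125+v/5); S=lambda u,v:(200+u/5,125+v/5)
FL=onz("top",*T(178,402),.1);FR=onz("top",*T(632,457),.1)
print(FL,FR,np.linalg.norm(FL-FR), onz("side",*S(280,415),.1),onz("side",*S(62,232),.1))
HL=onz("top",*T(210,68),.112);HR=onz("top",*T(678,120),.112);print("hinge",HL,HR)
print("side hingeR",onz("side",*S(522,315),.106))
yaw=np.arctan2(FL[0]-FR[0],FL[1]-FR[1]); print("yaw",-yaw)  # y axis dir
print("lidFL",two(T(138,322),S(82,88))); print("lidFR",two(T(655,380),S(325,272)))
print("knobL",two(T(240,235),S(182,67)));print("knobR",two(T(567,268),S(337,173)))
E
```

```text
[0.5198 0.1398 0.1   ] [ 0.4901 -0.1305  0.1   ] 0.27186012254930253 [ 0.4955 -0.1288  0.1   ] [0.5198 0.1372 0.1   ]
hinge [0.724  0.1277 0.112 ] [ 0.6945 -0.1572  0.112 ]
side hingeR [ 0.6926 -0.1556  0.106 ]
yaw -0.10956182335053162
lidFL (array([0.5474, 0.1457, 0.2047]), np.float64(0.0014409115560235352))
lidFR (array([ 0.5186, -0.1389,  0.2039]), np.float64(0.0016606163949841031))
knobL (array([0.5912, 0.0877, 0.2302]), np.float64(0.0017587969428687579))
knobR (array([ 0.5741, -0.0895,  0.2313]), np.float64(0.0003410475964005603))
```

Box centre is at about (0.607, -0.005), yaw -0.104 rad, lid open about 0.5 rad. I'll close the fingers and move above the lid at box x = -60 mm.

```bash

python3 -m handwheel '[{"xyz":[-40,-33,-15],"delta_rot":[0,0,0],"hand":1},{"xyz":[-80,-66,-30],"delta_rot":[0,0,0],"hand":1},{"xyz":[-120,-99,-45],"delta_rot":[0,0,0],"hand":1},{"xyz":[-160,-132,-60],"delta_rot":[0,0,0],"hand":1},{"xyz":[-200,-165,-60],"delta_rot":[0,0,0],"hand":1}]'
python3 -m handwheel '[{"xyz":[-40,-33,0],"delta_rot":[0,0,0],"hand":1},{"xyz":[-80,-66,0],"delta_rot":[0,0,0],"hand":1},{"xyz":[-120,-99,0],"delta_rot":[0,0,0],"hand":1},{"xyz":[-160,-132,0],"delta_rot":[0,0,0],"hand":1},{"xyz":[-200,-165,0],"delta_rot":[0,0,0],"hand":1}]'
python3 -m handwheel '[{"xyz":[-30,-28,0],"delta_rot":[0,0,0],"hand":1},{"xyz":[-60,-56,0],"delta_rot":[0,0,0],"hand":1},{"xyz":[-90,-84,0],"delta_rot":[0,0,0],"hand":1},{"xyz":[-115,-107,0],"delta_rot":[0,0,0],"hand":1},{"xyz":[-115,-107,0],"delta_rot":[0,0,0],"hand":1}]'
```

```text
time_s: 0.72
position: [0.3452, 0.3639, 0.2916]
tcp_rot: [[-0.941, 0.339, 0.002], [0.339, 0.941, 0.001], [-0.002, 0.002, -1.0]]
force: [0.8, -0.3, 0.3]
opening: 0.52
grasp_force: 0.0
time_s: 1.35
position: [0.4767, 0.1404, 0.2903]
tcp_rot: [[-0.941, 0.339, -0.001], [0.339, 0.941, 0.0], [0.001, -0.0, -1.0]]
force: [1.2, 0.4, -0.4]
opening: 0.022
grasp_force: 0.0
time_s: 1.98
position: [0.5491, 0.0002, 0.29]
tcp_rot: [[-0.94, 0.342, -0.0], [0.342, 0.94, -0.0], [0.0, -0.0, -1.0]]
force: [0.1, 0.6, 0.1]
opening: 0.005
grasp_force: 0.0
```

```bash

python3 -m handwheel '[{"xyz":[0,0,30],"delta_rot":[0,0,0],"hand":1},{"xyz":[0,0,60],"delta_rot":[0,0,0],"hand":1},{"xyz":[0,0,80],"delta_rot":[0,0,0],"hand":1},{"xyz":[0,0,90],"delta_rot":[0,0,0],"hand":1},{"xyz":[0,0,100],"delta_rot":[0,0,0],"hand":1}]'
python3 -m handwheel '[{"xyz":[0,0,10],"delta_rot":[0,0,0],"hand":1},{"xyz":[0,0,20],"delta_rot":[0,0,0],"hand":1},{"xyz":[0,0,30],"delta_rot":[0,0,0],"hand":1},{"xyz":[0,0,40],"delta_rot":[0,0,0],"hand":1},{"xyz":[0,0,50],"delta_rot":[0,0,0],"hand":1}]'
python3 -m handwheel '[{"xyz":[0,0,4],"delta_rot":[0,0,0],"hand":1},{"xyz":[0,0,8],"delta_rot":[0,0,0],"hand":1},{"xyz":[0,0,12],"delta_rot":[0,0,0],"hand":1},{"xyz":[0,0,16],"delta_rot":[0,0,0],"hand":1},{"xyz":[0,0,18],"delta_rot":[0,0,0],"hand":1}]'
```

```text
time_s: 2.6
position: [0.5482, 0.0029, 0.1905]
tcp_rot: [[-0.941, 0.338, 0.0], [0.338, 0.941, 0.0], [-0.0, 0.0, -1.0]]
force: [0.9, 0.8, 0.9]
opening: 0.007
grasp_force: 0.5
time_s: 3.22
position: [0.5482, 0.0023, 0.1398]
tcp_rot: [[-0.941, 0.339, -0.0], [0.339, 0.941, 0.0], [0.0, -0.0, -1.0]]
force: [-0.1, 0.1, 0.9]
opening: 0.002
grasp_force: 0.3
time_s: 3.85
position: [0.5482, 0.0023, 0.1224]
tcp_rot: [[-0.941, 0.339, 0.0], [0.339, 0.941, 0.0], [-0.0, 0.0, -1.0]]
force: [-0.6, 0.3, 0.7]
opening: 0.001
grasp_force: 0.2
```

The force barely changed, so I'll check.

```bash
python3 - <<'E'
from h import *
s=vision.capture("side")[125:235,190:320]; cv2.imwrite("pics/s2.png",cv2.resize(s,None,fx=5,fy=5,interpolation=cv2.INTER_CUBIC)[:,:,::-1]); print(bot.read_state()["force"],bot.read_state()["moment"])
E
```

```text
[-0.50517558  0.07516828 -0.10997464] [ 0.00093636 -0.00616186 -0.00359081]
```

View pics/s2.png

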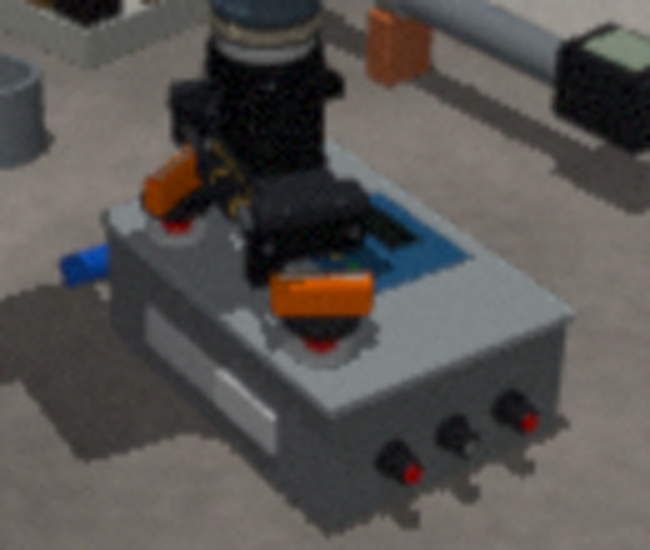

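The lid looks shut, with the tips close above it. I'll press a little to confirm, then rise.

```bash

python3 -m handwheel '[{"xyz":[0,0,2],"delta_rot":[0,0,0],"hand":1},{"xyz":[0,0,3],"delta_rot":[0,0,0],"hand":1},{"xyz":[0,0,4],"delta_rot":[0,0,0],"hand":1},{"xyz":[0,0,4],"delta_rot":[0,0,0],"hand":1},{"xyz":[0,0,4],"delta_rot":[0,0,0],"hand":1}]'
python3 -m handwheel '[{"xyz":[0,0,-25],"delta_rot":[0,0,0],"hand":1},{"xyz":[0,0,-60],"delta_rot":[0,0,0],"hand":0},{"xyz":[0,0,-100],"delta_rot":[0,0,0],"hand":-0.2},{"xyz":[0,0,-140],"delta_rot":[0,0,0],"hand":-0.2},{"xyz":[0,0,-140],"delta_rot":[0,0,0],"hand":-0.2}]'
python3 - <<'E'
from h import *
np.set_printoptions(precision=4,suppress=True)
m=vision.camera_model("wrist")
for n in ("top","wrist"): cv2.imwrite(f"pics/{n}3.png",vision.capture(n)[:,:,::-1])
W=cv2.imread("pics/wrist3.png"); t=cv2.imread("pics/top3.png")
for n,im in (("wrist",W),("top",t)):
    h=cv2.cvtColor(im,cv2.COLOR_BGR2HSV); k=cv2.inRange(h,(5,170,90),(17,255,255))
    for c in cv2.findContours(k,cv2.RETR_EXTERNAL,cv2.CHAIN_APPROX_NONE)[0]:
        if cv2.contourArea(c)>40:
            (u,v),sz,a=cv2.minAreaRect(c); print(n,u,v,sz,a,onz(n,u,v,.168,m if n=="wrist" else None))
E
```

```text
time_s: 4.53
position: [0.5483, 0.0023, 0.1203]
tcp_rot: [[-0.941, 0.339, 0.001], [0.339, 0.941, -0.0], [-0.001, 0.0, -1.0]]
force: [-3.1, 0.1, 12.5]
opening: 0.006
grasp_force: 5.8
time_s: 5.15
position: [0.5505, 0.0019, 0.2621]
tcp_rot: [[-0.941, 0.339, 0.008], [0.339, 0.941, -0.002], [-0.008, 0.001, -1.0]]
force: [0.3, 0.7, -0.3]
opening: 0.377
grasp_force: 0.0
wrist 162.7529296875 197.61175537109375 (21.259185791015625, 69.20082092285156) 12.528807640075684 [ 0.523  -0.0806  0.168 ]
wrist 348.5306396484375 152.34043884277344 (72.77693176269531, 20.19300079345703) 52.85331344604492 [0.5403 0.0887 0.168 ]
```

View pics/wrist3.png

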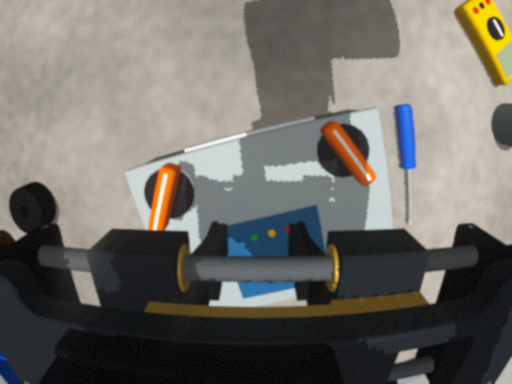

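The lid is shut: 12.5 N with the tips at z = 112 mm. The wrist view shows the white bar stripes, left from (327,127) to (370,180) and right from (175,168) to (158,228).

```bash
python3 - <<'E'
from h import *
np.set_printoptions(precision=4,suppress=True)
m=vision.camera_model("wrist"); W=cv2.imread("pics/wrist3.png"); h=cv2.cvtColor(W,cv2.COLOR_BGR2HSV)
k=cv2.inRange(h,(5,150,80),(17,255,255)); 
for nm,(x0,y0,x1,y1) in dict(L=(315,115,380,190),R=(145,155,185,232)).items():
    roi=np.zeros_like(k); roi[y0:y1,x0:x1]=255
    c=max(cv2.findContours(k&roi,cv2.RETR_EXTERNAL,cv2.CHAIN_APPROX_NONE)[0],key=cv2.contourArea)
    hull=cv2.fillConvexPoly(np.zeros_like(k),cv2.convexHull(c),255)
    hull=cv2.erode(hull,np.ones((5,5)))
    w=cv2.inRange(h,(0,0,130),(179,110,255))&hull
    ys,xs=np.nonzero(w); P=np.array([onz("wrist",u,v,.168,m)[:2] for u,v in zip(xs,ys)])
    mu=P.mean(0);d=np.linalg.svd(P-mu)[2][0]; d*=np.sign(d[1]); t=(P-mu)@d
    print(nm,len(P),mu+d*(t.max()+t.min())/2,np.ptp(t),"bar world deg",np.degrees(np.arctan2(d[1],d[0])))
print(bot.read_state()["joint_positions"])
E
```

```text
L 227 [0.5396 0.0911] 0.054986508842732804 bar world deg 20.47208508623387
R 239 [ 0.5216 -0.0832] 0.05509020441624593 bar world deg 142.87004821429662
[-11.4395  22.3627  91.3408  -0.0018  66.2766 -81.6266]
```

Right knob first: its bar is at 143° in the world, so the tool's y has to turn clockwise by 17°.

```bash

python3 -m handwheel '[{"xyz":[-2,-30,10],"delta_rot":[0,0,0.1],"hand":-0.2},{"xyz":[-4,-60,30],"delta_rot":[0,0,0.2],"hand":-0.2},{"xyz":[-4,-90,50],"delta_rot":[0,0,0.3],"hand":-0.2},{"xyz":[-4,-90,60],"delta_rot":[0,0,0.302],"hand":-0.2},{"xyz":[-4,-90,60],"delta_rot":[0,0,0.302],"hand":-0.2}]'
python3 - <<'E'
from h import *
np.set_printoptions(precision=4,suppress=True)
s=bot.read_state(); print(s["position"],s["tcp_rot"],s["opening"])
R=s["tcp_rot"]; print("to R", R.T@(np.array([.523,-.084,.153])-s["position"])*1e3)
m=vision.camera_model("wrist"); im=vision.capture("wrist")
for n,i in (("w4",im[:,:,::-1]),("t4",cv2.resize(vision.capture("top")[125:225,155:305,::-1],None,fx=5,fy=5,interpolation=cv2.INTER_CUBIC))): cv2.imwrite(f"pics/{n}.png",i)
E
```

```text
time_s: 5.88
position: [0.5205, -0.083, 0.1969]
tcp_rot: [[-0.798, 0.603, -0.004], [0.603, 0.798, 0.002], [0.004, -0.001, -1.0]]
force: [-0.1, -0.5, -0.2]
opening: 0.6
grasp_force: 0.0
[ 0.5205 -0.083   0.1969] [[-0.7976  0.6031 -0.0035]
 [ 0.6031  0.7976  0.0019]
 [ 0.004  -0.0006 -1.    ]] 0.5996212700471619
to R [-2.7903  0.7398 43.9069]
```

View pics/w4.png

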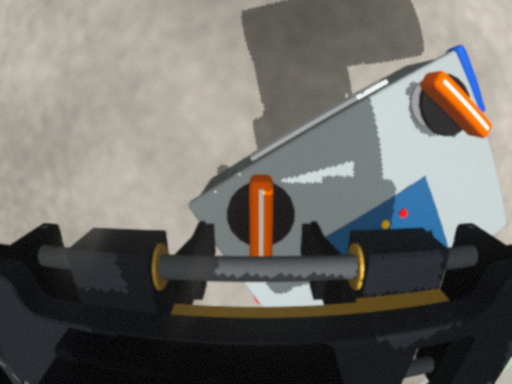

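The bar at (262,215) is vertical in the image and centred between the fingers, which are at about 205 and 313. I'll descend, grip, and turn to about -30°.

```bash

python3 -m handwheel '[{"xyz":[-2,0,15],"delta_rot":[0,0,0],"hand":-0.2},{"xyz":[-2,0,30],"delta_rot":[0,0,0],"hand":-0.2},{"xyz":[-2,0,40],"delta_rot":[0,0,0],"hand":-0.2},{"xyz":[-2,0,44],"delta_rot":[0,0,0],"hand":-0.2},{"xyz":[-2,0,44],"delta_rot":[0,0,0],"hand":0.2}]'
python3 -m handwheel '[{"xyz":[0,0,0],"delta_rot":[0,0,0],"hand":1},{"xyz":[0,0,0],"delta_rot":[0,0,0],"hand":1},{"xyz":[0,0,0],"delta_rot":[0,0,0],"hand":1},{"xyz":[0,0,0],"delta_rot":[0,0,0],"hand":1},{"xyz":[0,0,0],"delta_rot":[0,0,0],"hand":1}]'
```

```text
time_s: 6.6
position: [0.5229, -0.0849, 0.1542]
tcp_rot: [[-0.797, 0.603, -0.001], [0.603, 0.797, 0.0], [0.001, -0.0, -1.0]]
force: [0.1, -0.8, -1.2]
opening: 0.552
grasp_force: 0.0
time_s: 7.22
position: [0.5242, -0.0838, 0.155]
tcp_rot: [[-0.797, 0.604, 0.003], [0.604, 0.797, 0.002], [-0.001, 0.003, -1.0]]
force: [3.3, 4.5, 0.8]
opening: 0.185
grasp_force: 30.0
```

```bash

python3 -m handwheel '[{"xyz":[0,1,0],"delta_rot":[0,0,0.13],"hand":1},{"xyz":[0,1,0],"delta_rot":[0,0,0.26],"hand":1},{"xyz":[0,1,0],"delta_rot":[0,0,0.39],"hand":1},{"xyz":[0,1,0],"delta_rot":[0,0,0.5],"hand":1},{"xyz":[0,1,0],"delta_rot":[0,0,0.5],"hand":1}]'
python3 -m handwheel '[{"xyz":[0,0,1],"delta_rot":[0,0,0],"hand":1},{"xyz":[0,0,2],"delta_rot":[0,0,0],"hand":1},{"xyz":[0,0,3],"delta_rot":[0,0,0],"hand":1},{"xyz":[0,0,4],"delta_rot":[0,0,0],"hand":1},{"xyz":[0,0,4],"delta_rot":[0,0,0],"hand":1}]'
```

```text
time_s: 7.85
position: [0.5241, -0.0837, 0.1549]
tcp_rot: [[-0.411, 0.911, 0.001], [0.911, 0.411, 0.001], [0.0, 0.001, -1.0]]
force: [0.9, 2.5, 1.7]
opening: 0.181
grasp_force: 30.0
time_s: 8.48
position: [0.5244, -0.0838, 0.1534]
tcp_rot: [[-0.411, 0.911, 0.002], [0.911, 0.411, -0.0], [-0.001, 0.002, -1.0]]
force: [-2.2, 4.8, 19.5]
opening: 0.182
grasp_force: 30.0
```

The pin rests on the keeper at 19.5 N, about 1.5 mm down. I'll sweep clockwise from -30°.

```bash

python3 -m handwheel '[{"xyz":[0,0,0],"delta_rot":[0,0,0.05],"hand":1},{"xyz":[0,0,0],"delta_rot":[0,0,0.1],"hand":1},{"xyz":[0,0,0],"delta_rot":[0,0,0.14],"hand":1},{"xyz":[0,0,0],"delta_rot":[0,0,0.14],"hand":1},{"xyz":[0,0,0],"delta_rot":[0,0,0.14],"hand":1}]'
```

```text
time_s: 9.1
position: [0.5243, -0.0838, 0.1533]
tcp_rot: [[-0.28, 0.96, 0.002], [0.96, 0.28, -0.0], [-0.001, 0.002, -1.0]]
force: [-0.9, 4.5, 19.8]
opening: 0.183
grasp_force: 30.0
```

```bash

python3 -m handwheel '[{"xyz":[0,0,0],"delta_rot":[0,0,0.05],"hand":1},{"xyz":[0,0,0],"delta_rot":[0,0,0.1],"hand":1},{"xyz":[0,0,0],"delta_rot":[0,0,0.14],"hand":1},{"xyz":[0,0,0],"delta_rot":[0,0,0.14],"hand":1},{"xyz":[0,0,0],"delta_rot":[0,0,0.14],"hand":1}]'
```

```text
time_s: 9.72
position: [0.5243, -0.0838, 0.1532]
tcp_rot: [[-0.143, 0.99, 0.002], [0.99, 0.143, 0.0], [-0.0, 0.002, -1.0]]
force: [-2.9, 4.6, 19.2]
opening: 0.178
grasp_force: 30.0
```

```bash

python3 -m handwheel '[{"xyz":[0,0,0],"delta_rot":[0,0,0.05],"hand":1},{"xyz":[0,0,0],"delta_rot":[0,0,0.1],"hand":1},{"xyz":[0,0,0],"delta_rot":[0,0,0.14],"hand":1},{"xyz":[0,0,0],"delta_rot":[0,0,0.14],"hand":1},{"xyz":[0,0,0],"delta_rot":[0,0,0.14],"hand":1}]'
```

```text
time_s: 10.35
position: [0.5242, -0.0837, 0.1529]
tcp_rot: [[-0.004, 1.0, 0.002], [1.0, 0.004, 0.0], [0.0, 0.002, -1.0]]
force: [-1.8, 5.3, 16.3]
opening: 0.185
grasp_force: 30.0
```

```bash

python3 -m handwheel '[{"xyz":[0,0,0],"delta_rot":[0,0,0.04],"hand":1},{"xyz":[0,0,0],"delta_rot":[0,0,0.08],"hand":1},{"xyz":[0,0,0],"delta_rot":[0,0,0.12],"hand":1},{"xyz":[0,0,0],"delta_rot":[0,0,0.12],"hand":1},{"xyz":[0,0,0],"delta_rot":[0,0,0.12],"hand":1}]'
```

```text
time_s: 10.98
position: [0.5241, -0.0838, 0.1518]
tcp_rot: [[0.116, 0.993, 0.002], [0.993, -0.116, 0.001], [0.001, 0.002, -1.0]]
force: [-0.5, 4.4, 9.7]
opening: 0.183
grasp_force: 30.0
```

Force is falling and z is sinking, so it may be entering the slot. I'll push 4 mm deeper to check.

```bash

python3 -m handwheel '[{"xyz":[0,0,1],"delta_rot":[0,0,0.02],"hand":1},{"xyz":[0,0,2],"delta_rot":[0,0,0.03],"hand":1},{"xyz":[0,0,3],"delta_rot":[0,0,0.04],"hand":1},{"xyz":[0,0,4],"delta_rot":[0,0,0.04],"hand":1},{"xyz":[0,0,4],"delta_rot":[0,0,0.04],"hand":1}]'
```

```text
time_s: 11.6
position: [0.5241, -0.0838, 0.1477]
tcp_rot: [[0.156, 0.988, 0.002], [0.988, -0.156, 0.001], [0.001, 0.001, -1.0]]
force: [0.4, 4.4, 8.7]
opening: 0.177
grasp_force: 30.0
```

The pin is in the slot: 7.3 mm down at only 8.7 N. I'll push to about 14.5 mm, then turn.

```bash

python3 -m handwheel '[{"xyz":[0,0,2],"delta_rot":[0,0,0],"hand":1},{"xyz":[0,0,4],"delta_rot":[0,0,0],"hand":1},{"xyz":[0,0,6],"delta_rot":[0,0,0],"hand":1},{"xyz":[0,0,8],"delta_rot":[0,0,0],"hand":1},{"xyz":[0,0,8],"delta_rot":[0,0,0],"hand":1}]'
```

```text
time_s: 12.22
position: [0.5241, -0.0837, 0.1394]
tcp_rot: [[0.156, 0.988, 0.001], [0.988, -0.156, 0.001], [0.001, 0.001, -1.0]]
force: [0.3, 3.6, 8.0]
opening: 0.182
grasp_force: 30.0
```

```bash

python3 -m handwheel '[{"xyz":[0,0,0],"delta_rot":[0,0,0.16],"hand":1},{"xyz":[0,0,0],"delta_rot":[0,0,0.33],"hand":1},{"xyz":[0,0,0],"delta_rot":[0,0,0.5],"hand":1},{"xyz":[0,0,0],"delta_rot":[0,0,0.66],"hand":1},{"xyz":[0,0,0],"delta_rot":[0,0,0.82],"hand":1}]'
```

```text
time_s: 12.85
position: [0.5239, -0.0836, 0.1395]
tcp_rot: [[0.831, 0.556, 0.001], [0.556, -0.831, 0.001], [0.001, -0.0, -1.0]]
force: [-0.1, 4.4, 8.8]
opening: 0.179
grasp_force: 30.0
```

```bash

python3 -m handwheel '[{"xyz":[0,0,0],"delta_rot":[0,0,0.16],"hand":1},{"xyz":[0,0,0],"delta_rot":[0,0,0.33],"hand":1},{"xyz":[0,0,0],"delta_rot":[0,0,0.5],"hand":1},{"xyz":[0,0,0],"delta_rot":[0,0,0.66],"hand":1},{"xyz":[0,0,0],"delta_rot":[0,0,0.80],"hand":1}]'
```

```text
time_s: 13.48
position: [0.524, -0.0834, 0.1395]
tcp_rot: [[0.978, -0.209, 0.001], [-0.209, -0.978, 0.001], [0.001, -0.001, -1.0]]
force: [0.3, 4.8, 9.2]
opening: 0.18
grasp_force: 30.0
```

```bash

python3 -m handwheel '[{"xyz":[0,0,-2],"delta_rot":[0,0,0],"hand":1},{"xyz":[0,0,-4],"delta_rot":[0,0,0],"hand":1},{"xyz":[0,0,-6],"delta_rot":[0,0,0],"hand":1},{"xyz":[0,0,-8],"delta_rot":[0,0,0],"hand":1},{"xyz":[0,0,-8],"delta_rot":[0,0,0],"hand":1}]'
```

```text
time_s: 14.1
position: [0.5238, -0.0834, 0.1457]
tcp_rot: [[0.979, -0.205, 0.0], [-0.205, -0.979, 0.002], [-0.0, -0.002, -1.0]]
force: [3.4, 4.5, -3.3]
opening: 0.181
grasp_force: 30.0
```

It stops at 9.3 mm with -3.3 N pull, so it is seated in the detent. I'll release and go over the left knob.

```bash

python3 -m handwheel '[{"xyz":[0,0,0],"delta_rot":[0,0,0],"hand":-0.2},{"xyz":[0,0,0],"delta_rot":[0,0,0],"hand":-0.2},{"xyz":[0,0,-15],"delta_rot":[0,0,0],"hand":-0.2},{"xyz":[0,0,-35],"delta_rot":[0,0,0],"hand":-0.2},{"xyz":[0,0,-50],"delta_rot":[0,0,0],"hand":-0.2}]'
python3 -m handwheel '[{"xyz":[-5,-45,0],"delta_rot":[0,0,-0.14],"hand":-0.2},{"xyz":[-9,-90,0],"delta_rot":[0,0,-0.28],"hand":-0.2},{"xyz":[-14,-135,0],"delta_rot":[0,0,-0.42],"hand":-0.2},{"xyz":[-18,-175,0],"delta_rot":[0,0,-0.567],"hand":-0.2},{"xyz":[-18,-175,0],"delta_rot":[0,0,-0.567],"hand":-0.2}]'
python3 - <<'E'
from h import *
np.set_printoptions(precision=4,suppress=True)
s=bot.read_state(); R=s["tcp_rot"]; print("to L", R.T@(np.array([.5423,.0914,.154])-s["position"])*1e3)
im=vision.capture("wrist"); cv2.imwrite("pics/w5.png",im[:,:,::-1])
E
```

```text
time_s: 14.72
position: [0.5241, -0.0846, 0.1983]
tcp_rot: [[0.979, -0.205, 0.002], [-0.205, -0.979, -0.001], [0.002, 0.001, -1.0]]
force: [0.1, -0.5, 0.1]
opening: 0.583
grasp_force: 0.0
time_s: 15.35
position: [0.5419, 0.0932, 0.1974]
tcp_rot: [[0.934, 0.357, 0.001], [0.357, -0.934, 0.0], [0.001, 0.0, -1.0]]
force: [0.0, -0.7, -0.8]
opening: 0.601
grasp_force: 0.0
to L [-0.2934  1.784  43.3591]
```

View pics/w5.png

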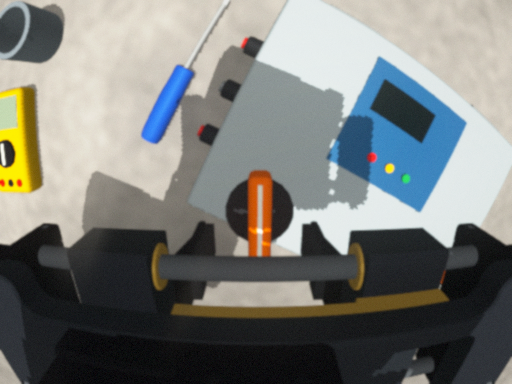

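The bar is centred between the fingers at x = 260 and aligned. I'll grip it, turn it counter-clockwise to about +28°, and press lightly.

```bash

python3 -m handwheel '[{"xyz":[0,1,15],"delta_rot":[0,0,0],"hand":-0.2},{"xyz":[0,1,30],"delta_rot":[0,0,0],"hand":-0.2},{"xyz":[0,1,40],"delta_rot":[0,0,0],"hand":-0.2},{"xyz":[0,1,43],"delta_rot":[0,0,0],"hand":-0.2},{"xyz":[0,1,43],"delta_rot":[0,0,0],"hand":0.2}]'
python3 -m handwheel '[{"xyz":[0,0,0],"delta_rot":[0,0,0],"hand":1},{"xyz":[0,0,0],"delta_rot":[0,0,0],"hand":1},{"xyz":[0,0,0],"delta_rot":[0,0,0],"hand":1},{"xyz":[0,0,0],"delta_rot":[0,0,0],"hand":1},{"xyz":[0,0,0],"delta_rot":[0,0,0],"hand":1}]'
```

```text
time_s: 16.02
position: [0.5422, 0.0897, 0.1532]
tcp_rot: [[0.936, 0.353, -0.001], [0.353, -0.936, -0.0], [-0.001, -0.0, -1.0]]
force: [-0.0, -0.1, 0.5]
opening: 0.548
grasp_force: 0.0
time_s: 16.65
position: [0.5418, 0.0913, 0.1539]
tcp_rot: [[0.936, 0.352, -0.0], [0.352, -0.936, 0.002], [0.0, -0.002, -1.0]]
force: [-2.0, 3.9, 1.8]
opening: 0.182
grasp_force: 30.0
```

```bash

python3 -m handwheel '[{"xyz":[0,0,0],"delta_rot":[0,0,-0.16],"hand":1},{"xyz":[0,0,0],"delta_rot":[0,0,-0.32],"hand":1},{"xyz":[0,0,0],"delta_rot":[0,0,-0.48],"hand":1},{"xyz":[0,0,0],"delta_rot":[0,0,-0.62],"hand":1},{"xyz":[0,0,0],"delta_rot":[0,0,-0.62],"hand":1}]'
python3 -m handwheel '[{"xyz":[0,0,1],"delta_rot":[0,0,0],"hand":1},{"xyz":[0,0,2],"delta_rot":[0,0,0],"hand":1},{"xyz":[0,0,3],"delta_rot":[0,0,0],"hand":1},{"xyz":[0,0,4],"delta_rot":[0,0,0],"hand":1},{"xyz":[0,0,4],"delta_rot":[0,0,0],"hand":1}]'
```

```text
time_s: 17.27
position: [0.542, 0.0912, 0.1539]
tcp_rot: [[0.558, 0.83, -0.0], [0.83, -0.558, 0.002], [0.002, -0.001, -1.0]]
force: [-1.6, 5.7, 2.8]
opening: 0.183
grasp_force: 30.0
time_s: 17.9
position: [0.5421, 0.0912, 0.1523]
tcp_rot: [[0.558, 0.83, 0.001], [0.83, -0.558, 0.002], [0.002, -0.0, -1.0]]
force: [-5.4, 5.2, 18.8]
opening: 0.181
grasp_force: 30.0
```

```bash

python3 -m handwheel '[{"xyz":[0,0,0],"delta_rot":[0,0,-0.05],"hand":1},{"xyz":[0,0,0],"delta_rot":[0,0,-0.1],"hand":1},{"xyz":[0,0,0],"delta_rot":[0,0,-0.14],"hand":1},{"xyz":[0,0,0],"delta_rot":[0,0,-0.14],"hand":1},{"xyz":[0,0,0],"delta_rot":[0,0,-0.14],"hand":1}]'
```

```text
time_s: 18.52
position: [0.5421, 0.0912, 0.1521]
tcp_rot: [[0.437, 0.9, 0.001], [0.9, -0.437, 0.002], [0.002, 0.0, -1.0]]
force: [-4.3, 4.8, 16.8]
opening: 0.186
grasp_force: 30.0
```

```bash

python3 -m handwheel '[{"xyz":[0,0,0],"delta_rot":[0,0,-0.05],"hand":1},{"xyz":[0,0,0],"delta_rot":[0,0,-0.1],"hand":1},{"xyz":[0,0,0],"delta_rot":[0,0,-0.14],"hand":1},{"xyz":[0,0,0],"delta_rot":[0,0,-0.14],"hand":1},{"xyz":[0,0,0],"delta_rot":[0,0,-0.14],"hand":1}]'
```

```text
time_s: 19.15
position: [0.5421, 0.0912, 0.1511]
tcp_rot: [[0.307, 0.952, 0.001], [0.952, -0.307, 0.002], [0.002, 0.0, -1.0]]
force: [-2.9, 5.3, 10.7]
opening: 0.185
grasp_force: 30.0
```

The same signature appears at about +12°. I'll push.

```bash

python3 -m handwheel '[{"xyz":[0,0,1],"delta_rot":[0,0,-0.02],"hand":1},{"xyz":[0,0,2],"delta_rot":[0,0,-0.03],"hand":1},{"xyz":[0,0,3],"delta_rot":[0,0,-0.04],"hand":1},{"xyz":[0,0,4],"delta_rot":[0,0,-0.04],"hand":1},{"xyz":[0,0,4],"delta_rot":[0,0,-0.04],"hand":1}]'
```

```text
time_s: 19.77
position: [0.5421, 0.0912, 0.147]
tcp_rot: [[0.268, 0.963, 0.001], [0.963, -0.268, 0.002], [0.002, 0.0, -1.0]]
force: [-3.1, 5.2, 8.9]
opening: 0.186
grasp_force: 30.0
```

In the slot. I'll push to 15 mm and turn a quarter turn clockwise.

```bash

python3 -m handwheel '[{"xyz":[0,0,2],"delta_rot":[0,0,0],"hand":1},{"xyz":[0,0,4],"delta_rot":[0,0,0],"hand":1},{"xyz":[0,0,6],"delta_rot":[0,0,0],"hand":1},{"xyz":[0,0,8],"delta_rot":[0,0,0],"hand":1},{"xyz":[0,0,8],"delta_rot":[0,0,0],"hand":1}]'
python3 -m handwheel '[{"xyz":[0,0,0],"delta_rot":[0,0,0.16],"hand":1},{"xyz":[0,0,0],"delta_rot":[0,0,0.33],"hand":1},{"xyz":[0,0,0],"delta_rot":[0,0,0.5],"hand":1},{"xyz":[0,0,0],"delta_rot":[0,0,0.66],"hand":1},{"xyz":[0,0,0],"delta_rot":[0,0,0.82],"hand":1}]'
```

```text
time_s: 20.4
position: [0.5421, 0.0912, 0.1387]
tcp_rot: [[0.269, 0.963, 0.001], [0.963, -0.269, 0.002], [0.002, -0.0, -1.0]]
force: [-3.2, 5.2, 8.5]
opening: 0.184
grasp_force: 30.0
time_s: 21.02
position: [0.5419, 0.0913, 0.1387]
tcp_rot: [[0.89, 0.456, -0.0], [0.456, -0.89, 0.002], [0.001, -0.002, -1.0]]
force: [-2.8, 6.2, 8.0]
opening: 0.185
grasp_force: 30.0
```

```bash

python3 -m handwheel '[{"xyz":[0,0,0],"delta_rot":[0,0,0.15],"hand":1},{"xyz":[0,0,0],"delta_rot":[0,0,0.3],"hand":1},{"xyz":[0,0,0],"delta_rot":[0,0,0.45],"hand":1},{"xyz":[0,0,0],"delta_rot":[0,0,0.6],"hand":1},{"xyz":[0,0,0],"delta_rot":[0,0,0.72],"hand":1}]'
python3 -m handwheel '[{"xyz":[0,0,-2],"delta_rot":[0,0,0],"hand":1},{"xyz":[0,0,-4],"delta_rot":[0,0,0],"hand":1},{"xyz":[0,0,-6],"delta_rot":[0,0,0],"hand":1},{"xyz":[0,0,-8],"delta_rot":[0,0,0],"hand":1},{"xyz":[0,0,-8],"delta_rot":[0,0,0],"hand":1}]'
```

```text
time_s: 21.65
position: [0.5418, 0.0915, 0.1387]
tcp_rot: [[0.97, -0.243, -0.0], [-0.243, -0.97, 0.003], [-0.001, -0.002, -1.0]]
force: [-2.5, 6.4, 9.1]
opening: 0.183
grasp_force: 30.0
time_s: 22.28
position: [0.5416, 0.0914, 0.1449]
tcp_rot: [[0.971, -0.239, -0.001], [-0.239, -0.971, 0.002], [-0.002, -0.002, -1.0]]
force: [0.1, 6.1, -2.9]
opening: 0.183
grasp_force: 30.0
```

Depth is 9 mm with the same downward holding force, so this one is seated too. I'll release, rise, and look at both.

```bash

python3 -m handwheel '[{"xyz":[0,0,0],"delta_rot":[0,0,0],"hand":-0.2},{"xyz":[0,0,0],"delta_rot":[0,0,0],"hand":-0.2},{"xyz":[0,0,-15],"delta_rot":[0,0,0],"hand":-0.2},{"xyz":[0,0,-40],"delta_rot":[0,0,0],"hand":-0.2},{"xyz":[0,0,-80],"delta_rot":[0,0,0],"hand":-0.2}]'
python3 -m handwheel '[{"xyz":[0,0,-50],"delta_rot":[0,0,0],"hand":-0.2},{"xyz":[0,0,-100],"delta_rot":[0,0,0],"hand":-0.2},{"xyz":[0,0,-150],"delta_rot":[0,0,0],"hand":-0.2},{"xyz":[0,0,-150],"delta_rot":[0,0,0],"hand":-0.2},{"xyz":[0,0,-150],"delta_rot":[0,0,0],"hand":-0.2}]'
python3 - <<'E'
from h import *
s=vision.capture("side")[125:235,190:320]; cv2.imwrite("pics/s6.png",cv2.resize(s,None,fx=5,fy=5,interpolation=cv2.INTER_CUBIC)[:,:,::-1])
E
```

```text
time_s: 22.9
position: [0.5417, 0.0894, 0.2265]
tcp_rot: [[0.971, -0.238, -0.002], [-0.238, -0.971, -0.001], [-0.001, 0.001, -1.0]]
force: [-0.4, 0.3, 0.4]
opening: 0.578
grasp_force: 0.0
time_s: 23.52
position: [0.5416, 0.0897, 0.3758]
tcp_rot: [[0.971, -0.237, 0.0], [-0.237, -0.971, -0.0], [0.0, 0.0, -1.0]]
force: [-0.5, -0.0, -0.1]
opening: 0.603
grasp_force: 0.0
```

View pics/s6.png

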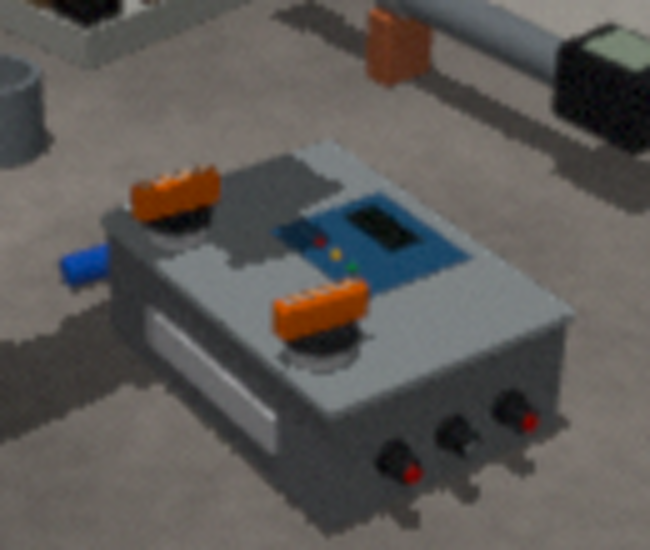

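The lid is shut, and both bars, at (175,195) and (320,310), are square to the front. No red bands show, so both knobs are down, and the driver hasn't moved.

```bash
python3 -c "
from rig import workorder; print(workorder.hand_in())"
```

```text
the job is handed in; nothing more can be done
None
```

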